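Reset the packing gauge's stop to the green mark

ROBOT

A 6-joint arm with a two-finger parallel gripper is mounted at the origin on the work surface. World frame = base frame: x ahead of the robot, y to its left, z up, the work surface at z = 0. Lengths are in m, angles in rad, forces in N, time in s.
With the tool pointing down it reaches from about 0.35 to 0.775 m from the base axis. Payload 5.5 kg.
Tool frame: the origin (TCP) lies midway between the tips of the shut fingers; the grasp point (between the pads) lies 19 mm behind it; z points along the fingers, x is the direction in which the jaws open and shut, and the axes are right-handed (so a half turn about z gives the same grasp; the last joint's range is limited). The gripper opens to 85 mm and grips with 20 to 120 N. Pads are 22 mm wide; open, the fingers measure 114 mm over their backs; the gripper's body (76 mm by 85 mm) begins 54 mm behind the grasp point. The pads swing forward as they close: fully open they stand 13 mm farther back than shut.
Start: joints at [-1.274, 0.313, 0.046, 1.304, 0, 1.431], TCP at [0.243, -0.521, 0.231] pointing down, gripper open.
Joint ranges: [-2.76, 2.76], [-0.86, 1.69], [-1.03, 1.26], [-2.2, 2.34], [-1.47, 1.5], [-3.14, 3.14]. Speed limits (rad/s): [2.57, 2.57, 3.14, 3.14, 3.14, 3.14].

INTERFACE

Orientations are given as a unit quaternion [w, x, y, z].
In Python, from workcell import env gives the robot as it stands.
- The arm moves only by the tool servo_tool, never from a script. Its argument "targets" is a list of rows, each an object with "xyz": the shift along the tool's x, y, z in m, a list of three; "twist": the turn, a rotation vector about the tool's x, y, z in rad, a list of three; "jaw": the opening, from 0 (shut) to 1 (fully open). A call has 1 to 12 rows; each row is the pose to reach, as a shift and turn from the pose commanded when the call began, along the tool's axes at that moment; what a row does not reach only later rows make up. A row lasts 1/12 s, in which the tool goes at most 41.7 mm and 7.16 degrees, less where a joint would pass 70% of its speed; a pose out of reach is approached as far as the arm can. A call with a gripper value outside its range is refused whole. The fingers move at their own pace and stop on an object; "squeeze" is the grip in N (left out, the last holds). Time passes only in rows, so rows that repeat a pose let the fingers close. It gives the time, the measured TCP pose, the force and the opening at its end, in the units of the state.
- env.get_state(): the state, without advancing time (a new reading comes with each control period).
- env.read_camera(name): name is "side" or "top" or "wrist"; returns a dict with "color" (420x560x3 uint8, red, green, blue), "depth" (420x560 float32, m along the optical axis (not along the pixel's ray), 0 where there is no reading), "fx", "fy", "cx", "cy" (pixels), "k1" (the pictures are not rectified: a ray, as slopes to the right and down, at radius r is drawn at 1 + k1 r^2 times it, then the intrinsics apply), "eye" and "attitude" of the camera in the world. Camera axes: x right, y down, z forward; pixel columns grow to the right and rows downward; lengths in m; the calibration is good to about 2 mm. A picture is of the moment at which its call begins.
- env.hand_in(): hands the job in, once; it reports no verdict.
The state is a dict: "clock": time; "joint_pos": joint angles; "qvel": joint speeds; "tau": joint torques, N m; "tcp_pos": TCP position; "orientation": TCP orientation; "wrist_force": force on the tool from outside, world axes, zero at the start; "ft_torque": the same for the moment, N m; "finger_gap": finger opening in m.
Only numpy, scipy, OpenCV 4.12 (cv2) and the standard library are available. Lean on these libraries where they do the work, as an engineer would, in place of code of your own. Each camera call takes 0.05 s, during which the arm holds its last target. There are 200 camera calls.

TASK

On the packing gauge, pull up the red spring plunger of the blue stop, slide the stop along the perforated tube to the hole at the green clip, and let the plunger drop fully home there so that the stop is locked, then let go. The clip marks the hole only roughly, so ease the pin down onto the tube just beside it and feel along gently for the hole, without forcing the pin against the tube. Leave the shells and the other things lying about where they are.

Things in the scene. Friction and masses are not known exactly. Their poses are not given: they have to be found in the camera images.
- stop: blue sleeve, 44 mm across, 60 mm along, top 67 mm above the table; slides on the tube with about 1.5 N friction, 125 mm either way from the tube's middle, where it starts locked. Origin at table level below the plunger's axis; y runs along the tube, x towards the clips' ledge, z up. An aluminium stop face 8 mm thick reaches 112 mm to -x, 14 to 56 mm above the table
- knob (a point): centre of the red plunger knob: an upright cylinder 28 mm across and 26 mm high, its centre 100 mm above the table when the pin is home; it moves with the stop and rises as the plunger is pulled. Below it a brass barrel, 26 mm wide, stands on the stop from 67 to 85 mm above the table
- plunger (a joint): plunger pull in m: 0 = fully home (pin 9 mm down in a hole), 0.009 = pin tip level with the tube's top (resting on the tube it reads 0.008 to 0.009), 0.016 = upper end stop. Its spring pulls it down with 5 N at 0 and 8 N at 0.012. Above 0.010 the stop slides freely. The pin is 8 mm thick with a flat tip
- rail: steel square tube 30 mm wide, 400 mm long, its top 60 mm above the table, fixed on the grey base plate; origin on table level under its middle, y along the tube. Five 10.5 mm square holes in its top for the pin: one at the middle, where the stop starts, two either side, unevenly spaced 35 to 50 mm apart. A pin load on the tube above 25 N damages it
- green_clip (a point): green marker clip (12 mm along the tube, 18 mm across, 26 mm high) fixed on the dark ledge that runs beside the tube, 47 mm from the tube's centre line; point 16 mm above the ledge. It marks the wanted hole: that hole's centre lies within 14 mm of the clip, measured along the tube. Clips stand at the four outer holes in any order
- yellow_clip (a point): yellow marker clip (12 mm along the tube, 18 mm across, 26 mm high) fixed on the dark ledge that runs beside the tube, 47 mm from the tube's centre line; point 16 mm above the ledge. It marks another hole
- orange_clip (a point): orange marker clip (12 mm along the tube, 18 mm across, 26 mm high) fixed on the dark ledge that runs beside the tube, 47 mm from the tube's centre line; point 16 mm above the ledge. It marks another hole
- white_clip (a point): white marker clip (12 mm along the tube, 18 mm across, 26 mm high) fixed on the dark ledge that runs beside the tube, 47 mm from the tube's centre line; point 16 mm above the ledge. It marks another hole
- shell_a: brown bakery shell (round dome with a rim, 82 mm across, 52 mm high) lying on the left end of the gauge's bed; origin under its centre; a bystander
- shell_b: the same kind of shell on the right end of the bed; a bystander
- shell_c: a shell on the table at the left; a bystander
- shell_d: a shell on the table at the right; a bystander
- scraper: dough scraper lying on the table at the left; a bystander
- jar: glass jar, 70 mm across, 100 mm high, at the left; a bystander
- brush: hand brush lying at the right; a bystander

How it is judged:
By the outcome, as a careful person would: the job done as asked, in the order asked, and still so for the second after the job is handed in, with the robot touching nothing.
It also fails if it takes over 48 s, if anything falls off the work surface, if the arm or the gripper's body presses on something with over 40 N, if the wrist force passes 120 N, or if a joint passes its speed limit or range.

## Working session

There is one attempt and no reset: what is moved stays moved. The work goes in short steps, Python scripts to look and compute and a tool call to move; the robot and the scene stay as the last step left them, time stands still between calls to the robot, and variables do not carry over. Pictures are saved under pics/ and viewed, about 8 in all and at most 12, crops included, and the job is handed in when it is done.

Besides the shell and the picture viewer there is one more tool, called after "Call:" as name([rows], argument=value, ...), one row to a line, values as JSON. servo_tool: Moves the arm, as the interface text tells. Its arguments: {"type":"object","properties":{"targets":{"type":"array","items":{"type":"object","properties":{"xyz":{"type":"array","items":{"type":"number"}},"twist":{"type":"array","items":{"type":"number"}},"jaw":{"type":"number"}}}},"squeeze":{"type":"number"}},"required":["targets"]}

```bash
ls; mkdir -p pics; cat > h.py <<'E'
import numpy as np, cv2
from workcell import env
from scipy.spatial.transform import Rotation as R
def rot(a):
    a=np.array(a,float)
    return a if a.shape==(3,3) else R.from_quat(a[[1,2,3,0]]).as_matrix()
def ray(c,uv):
    uv=np.atleast_2d(np.array(uv,float))
    d=np.stack([(uv[:,0]-c['cx'])/c['fx'],(uv[:,1]-c['cy'])/c['fy']],1); s=d.copy()
    for _ in range(20): s=d/(1+c['k1']*(s**2).sum(1,keepdims=True))
    return np.hstack([s,np.ones((len(s),1))])@rot(c['attitude']).T
def plane(c,uv,z):
    r=ray(c,uv); e=np.array(c['eye']); return e+r*((z-e[2])/r[:,2:])
def masks(c):
    h=cv2.cvtColor(c['color'],cv2.COLOR_RGB2HSV); return h
def save(c,n,box=None,s=1):
    im=c['color'][...,::-1]
    if box: im=im[box[1]:box[3],box[0]:box[2]]
    cv2.imwrite('pics/'+n,cv2.resize(im,None,fx=s,fy=s,interpolation=cv2.INTER_CUBIC))
E
python3 - <<'E'
from h import *
cs=[env.read_camera(n) for n in('top','side')]
for c in cs: print({k:v for k,v in c.items() if k not in('color','depth')})
cv2.imwrite('pics/a.png',cv2.resize(np.vstack([c['color'] for c in cs])[...,::-1],None,fx=.7,fy=.7))
save(cs[0],'top.png'); save(cs[1],'side.png')
print(env.get_state())
E
```

```text
pics
{'fx': 522.6496447009886, 'fy': 522.6496447009886, 'cx': 278.6737159108085, 'cy': 201.44237645237854, 'k1': 0.0002807103423562924, 'eye': array([0.43030926, 0.03858333, 1.5158236 ]), 'attitude': array([ 0.02789878, -0.69739573,  0.71584819, -0.02054801])}
{'fx': 463.4603883426677, 'fy': 463.4603883426677, 'cx': 284.7486595863029, 'cy': 205.9057815304048, 'k1': -0.06932279761360548, 'eye': array([-0.15796123,  0.88054109,  1.12778415]), 'attitude': array([ 0.12765611, -0.30662246,  0.86969295, -0.36513114])}
{'clock': 0.1, 'joint_pos': array([-1.27361468e+00,  3.13909318e-01,  4.50938908e-02,  1.30360824e+00,
        9.79942269e-06,  1.43120024e+00]), 'qvel': array([-0.00163626, -0.00093039,  0.00283692, -0.00052892,  0.00062023,
        0.000808  ]), 'tau': array([ 3.55831129e-03, -4.81728601e+01,  2.99242830e+01,  1.27096570e-02,
       -9.17574744e-05, -3.60850336e-06]), 'tcp_pos': array([ 0.2430983 , -0.52057875,  0.23050767]), 'orientation': array([-5.32007131e-04,  8.43510805e-01, -5.37111590e-01, -6.15672826e-04]), 'wrist_force': array([ 0.13694296, -0.53360204, -0.40501903]), 'ft_torque': array([ 0.02278772, -0.0513336 , -0.00472833]), 'finger_gap': 0.08513164788985898}
```

View pics/top.png

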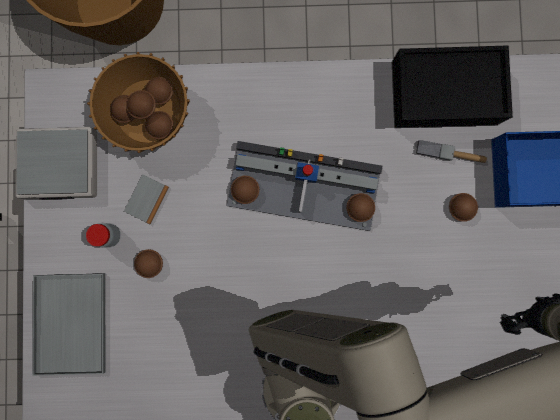

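View pics/side.png

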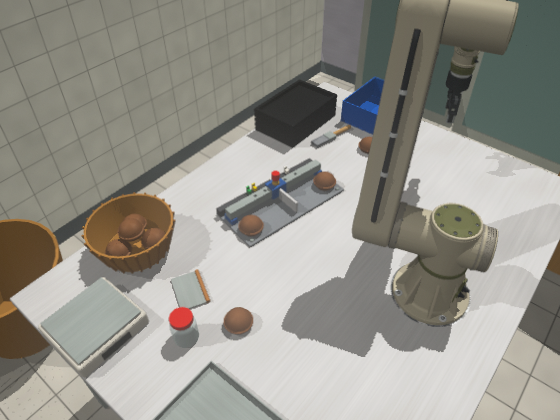

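The top view shows the knob at about (308,170), the green clip at (282,152), yellow at (290,153), orange at (320,158) and white at (340,162). Image up is +x and right is -y.

```bash
python3 - <<'E'
from h import *
c=env.read_camera('top'); save(c,'crop.png',(225,130,395,240),4.7)
h=cv2.cvtColor(c['color'],cv2.COLOR_RGB2HSV)
def blob(lo,hi,box):
    m=cv2.inRange(h,lo,hi); k=np.zeros_like(m); x0,y0,x1,y1=box; k[y0:y1,x0:x1]=m[y0:y1,x0:x1]
    v,u=np.nonzero(k); return np.array([u.mean(),v.mean()]),len(u)
B=(225,130,395,195)
for n,lo,hi,z in [('green',(50,120,60),(75,255,255),.06),('yellow',(24,130,100),(34,255,255),.06),('orange',(10,170,150),(20,255,255),.06)]:
    try:
        p,k=blob(lo,hi,B); print(n,p,k,plane(c,p,z))
    except Exception as e: print(n,e)
m=cv2.inRange(h,(0,150,80),(6,255,255))|cv2.inRange(h,(174,150,80),(179,255,255))
k=np.zeros_like(m);k[155:185,290:325]=m[155:185,290:325];v,u=np.nonzero(k);p=(u.mean(),v.mean());print('knob',p,len(u),plane(c,p,.113))
d=c['depth'];print('depth',d[170,308],d[168,250],d[176,340])
# plate direction
print(plane(c,[[237,142],[382,165],[228,207],[372,230]],.0))
E
```

```text
green [281.47826087 150.95652174] 23 [[0.67239476 0.04090014 0.06      ]]
yellow [289.69565217 152.08695652] 23 [[0.66855388 0.01790431 0.06      ]]
orange [320.7 157.8] 10 [[ 0.64999064 -0.06859569  0.06      ]]
knob (np.float64(307.42857142857144), np.float64(169.24675324675326)) 77 [[ 0.61183152 -0.02792947  0.113     ]]
depth 1.4078727 1.4872657 1.4604913
[[ 0.7124664   0.17069748  0.        ]
 [ 0.63299849 -0.2507986   0.        ]
 [ 0.52225852  0.20075926  0.        ]
 [ 0.44468745 -0.21454983  0.        ]]
```

View pics/crop.png

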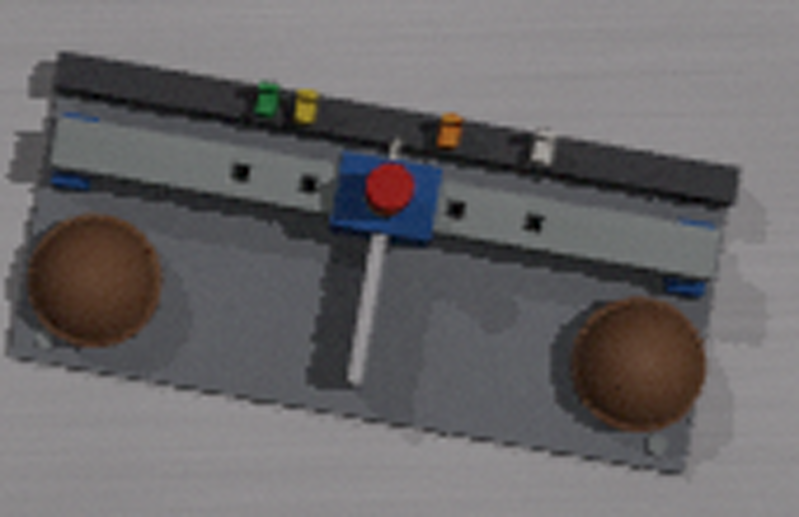

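```bash
cat >> h.py <<'E'
def goto(p,head):
    s=env.get_state(); M=rot(s['orientation']); a=np.radians(head)
    x=np.array([np.cos(a),np.sin(a),0]); z=np.array([0,0,-1.]); T=np.stack([x,np.cross(z,x),z],1)
    print('t',s['clock'],'tcp',s['tcp_pos'].round(4),'F',s['wrist_force'].round(1),'gap',round(s['finger_gap'],4))
    print('xyz',(M.T@(np.array(p)-s['tcp_pos'])).round(4),'twist',R.from_matrix(M.T@T).as_rotvec().round(4))
E
python3 - <<'E'
from h import *
c=env.read_camera('top')
cp=np.array([[242,172],[309,184],[456,209],[534,222]])/4.7+[225,130]-.4
P=plane(c,cp,.06); print(P.round(4)); u=P[0]-P[3];u/=np.linalg.norm(u);print(u,np.degrees(np.arctan2(u[1],u[0])))
k=np.array([.6118,-.0279,.06]); n=np.array([u[1],-u[0],0])
for q in list(P)+[np.array([.6724,.0409,.06]),np.array([.6686,.0179,.06])]: print('along',(q-k)@u,'across',(q-k)@n)
goto([.607,-.028,.2],79.3)
E
```

```text
[[ 0.6297  0.0571  0.06  ]
 [ 0.6214  0.0174  0.06  ]
 [ 0.604  -0.0697  0.06  ]
 [ 0.595  -0.1159  0.06  ]]
[0.1966553  0.98047269 0.        ] 78.65856231939055
along 0.08689503824310146 across 0.0008185702096764783
along 0.04626896652119063 across 0.000506561072460462
along -0.04255013675670665 across 0.0006081833598877239
along -0.08955311466646008 across 0.0008185702096764799
along 0.0793738320092769 across 0.04588676053245739
along 0.05607567003027317 across 0.04668403614358895
t 0.2 tcp [ 0.2431 -0.5207  0.2307] F [ 0.   1.  -0.3] gap 0.0854
xyz [-0.2925 -0.5381  0.0312] twist [-1.5000e-03  3.0000e-04 -2.5181e+00]
```

Call:
servo_tool([
  {"xyz": [-0.01, -0.02, 0], "twist": [0, 0, -0.1], "jaw": 1},
  {"xyz": [-0.025, -0.045, 0], "twist": [0, 0, -0.22], "jaw": 1},
  {"xyz": [-0.04, -0.07, 0], "twist": [0, 0, -0.34], "jaw": 1},
  {"xyz": [-0.055, -0.1, 0], "twist": [0, 0, -0.46], "jaw": 1},
  {"xyz": [-0.07, -0.13, 0], "twist": [0, 0, -0.58], "jaw": 1},
  {"xyz": [-0.085, -0.16, 0], "twist": [0, 0, -0.7], "jaw": 1},
  {"xyz": [-0.1, -0.185, 0], "twist": [0, 0, -0.82], "jaw": 1},
  {"xyz": [-0.115, -0.21, 0], "twist": [0, 0, -0.94], "jaw": 1},
  {"xyz": [-0.13, -0.24, 0], "twist": [0, 0, -1.06], "jaw": 1},
  {"xyz": [-0.145, -0.265, 0], "twist": [0, 0, -1.18], "jaw": 1},
  {"xyz": [-0.16, -0.29, 0], "twist": [0, 0, -1.3], "jaw": 1},
  {"xyz": [-0.17, -0.31, 0], "twist": [0, 0, -1.4], "jaw": 1},
])

```text
clock: 1.2
tcp_pos: [0.4529, -0.2337, 0.2313]
orientation: [-0.0, 0.991, 0.136, -0.0]
wrist_force: [0.2, -0.8, -0.3]
finger_gap: 0.0853
```

```bash
python3 -c "
from h import *
goto([.607,-.028,.2],79)"
```

```text
t 1.2 tcp [ 0.4529 -0.2337  0.2313] F [ 0.2 -0.8 -0.3] gap 0.0853
xyz [ 0.2039 -0.1565  0.0313] twist [-5.0000e-04 -3.0000e-04 -1.1058e+00]
```

Call:
servo_tool([
  {"xyz": [0.02, -0.016, 0], "twist": [0, 0, -0.12], "jaw": 1},
  {"xyz": [0.042, -0.032, 0], "twist": [0, 0, -0.24], "jaw": 1},
  {"xyz": [0.064, -0.049, 0], "twist": [0, 0, -0.36], "jaw": 1},
  {"xyz": [0.086, -0.066, 0.005], "twist": [0, 0, -0.48], "jaw": 1},
  {"xyz": [0.108, -0.083, 0.01], "twist": [0, 0, -0.6], "jaw": 1},
  {"xyz": [0.13, -0.1, 0.015], "twist": [0, 0, -0.72], "jaw": 1},
  {"xyz": [0.152, -0.117, 0.02], "twist": [0, 0, -0.84], "jaw": 1},
  {"xyz": [0.174, -0.134, 0.025], "twist": [0, 0, -0.95], "jaw": 1},
  {"xyz": [0.192, -0.148, 0.03], "twist": [0, 0, -1.05], "jaw": 1},
  {"xyz": [0.204, -0.1565, 0.031], "twist": [0, 0, -1.106], "jaw": 1},
  {"xyz": [0.204, -0.1565, 0.031], "twist": [0, 0, -1.106], "jaw": 1},
])

```text
clock: 2.12
tcp_pos: [0.6089, -0.0287, 0.1991]
orientation: [-0.001, 0.772, 0.635, -0.0]
wrist_force: [-0.0, -0.8, 0.1]
finger_gap: 0.0857
```

```bash
python3 - <<'E'
from h import *
c=env.read_camera('wrist'); save(c,'w1.png')
print(c['eye'],c['fx'],c['k1'],rot(c['attitude'])[:,2])
h=cv2.cvtColor(c['color'],cv2.COLOR_RGB2HSV)
m=cv2.inRange(h,(0,150,60),(6,255,255))|cv2.inRange(h,(174,150,60),(179,255,255))
for ct in cv2.findContours(m,0,1)[0]:
    if cv2.contourArea(ct)>100:
        (q,r)=cv2.minEnclosingCircle(ct); print(q,r,cv2.boundingRect(ct),plane(c,q,.113), np.median(c['depth'][m>0]))
goto([.612,-.028,.081],79)
E
```

```text
[ 0.52960947 -0.01350816  0.34211974] 294.1376692927793 -0.03638088292621436 [ 0.30786464 -0.05990837 -0.94954218]
(282.1280822753906, 215.59112548828125) 18.81174087524414 (267, 197, 31, 38) [[ 0.60743048 -0.02787913  0.113     ]] 0.24328691
t 2.1667 tcp [ 0.6081 -0.03    0.1994] F [-0.4 -0.3  0.2] gap 0.0852
xyz [0.0028 0.0036 0.1184] twist [-0.0013  0.0002 -0.0052]
```

View pics/w1.png

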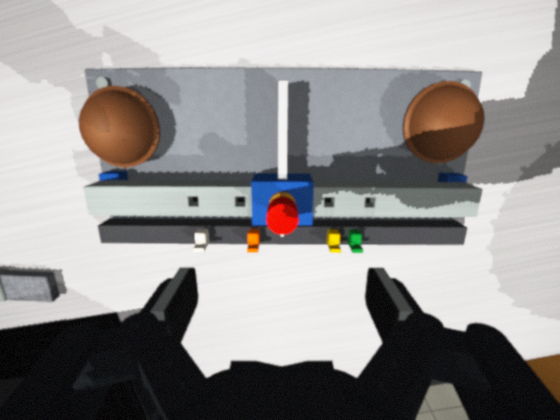

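```bash
python3 - <<'E'
from h import *
c=env.read_camera('wrist')
g=cv2.cvtColor(c['color'],cv2.COLOR_RGB2GRAY)
P=[]
for x,y in [(193,201),(240,202),(329,202),(370,202)]:
    w=np.clip(100-g[y-8:y+9,x-8:x+9].astype(float),0,None); v,u=np.mgrid[y-8:y+9,x-8:x+9]
    q=[(w*u).sum()/w.sum(),(w*v).sum()/w.sum()]; P.append(plane(c,q,.06)[0]); print(q,P[-1])
u=P[3]-P[0];u/=np.linalg.norm(u);print(np.degrees(np.arctan2(u[1],u[0])))
k=np.array([.6115,-.028,.06]);n=np.array([u[1],-u[0],0])
for p in P: print((p-k)@u,(p-k)@n)
goto([.6115,-.028,.083],79)
E
```

```text
[np.float64(194.9372427983539), np.float64(201.30384087791495)] [ 0.59262272 -0.11543763  0.06      ]
[np.float64(241.5121212121212), np.float64(201.0909090909091)] [ 0.60165006 -0.06949432  0.06      ]
[np.float64(329.5217391304348), np.float64(201.46539130434783)] [0.61936876 0.01677501 0.06      ]
[np.float64(369.74866569626397), np.float64(201.9679767103348)] [0.62783769 0.05640501 0.06      ]
78.41896250937069
-0.08944723828150095 -0.0009395396167320377
-0.04262698518227513 -0.0013192771257508615
0.04544315083949049 -0.001280178623024422
0.0859665263281104 -0.0009395396167320397
t 2.2167 tcp [ 0.6077 -0.0309  0.1998] F [ 0.3  0.1 -0. ] gap 0.0849
xyz [0.0036 0.0033 0.1168] twist [-0.0011  0.0005 -0.007 ]
```

Call:
servo_tool([
  {"xyz": [0.001, 0.001, 0.01], "twist": [0, 0, 0], "jaw": 1},
  {"xyz": [0.002, 0.002, 0.03], "twist": [0, 0, 0], "jaw": 1},
  {"xyz": [0.003, 0.003, 0.055], "twist": [0, 0, 0], "jaw": 1},
  {"xyz": [0.003, 0.003, 0.08], "twist": [0, 0, 0], "jaw": 1},
  {"xyz": [0.003, 0.003, 0.1], "twist": [0, 0, 0], "jaw": 1},
  {"xyz": [0.003, 0.003, 0.112], "twist": [0, 0, 0], "jaw": 1},
  {"xyz": [0.003, 0.003, 0.117], "twist": [0, 0, 0], "jaw": 1},
  {"xyz": [0.003, 0.003, 0.117], "twist": [0, 0, 0], "jaw": 0.6},
  {"xyz": [0.003, 0.003, 0.117], "twist": [0, 0, 0], "jaw": 0.6},
], squeeze=30)

```text
clock: 2.97
tcp_pos: [0.6114, -0.0296, 0.0836]
orientation: [0.0, 0.774, 0.633, 0.0]
wrist_force: [0.6, 0.0, 0.2]
finger_gap: 0.0635
```

```bash
python3 - <<'E'
from h import *
goto([.611,-.028,.083],78.5)
c=env.read_camera('wrist'); save(c,'w2.png',(130,130,430,355),2.5)
E
```

```text
t 2.9667 tcp [ 0.6114 -0.0296  0.0836] F [0.6 0.  0.2] gap 0.0635
xyz [ 0.0015 -0.0007  0.0006] twist [0.0003 0.0002 0.0005]
```

View pics/w2.png

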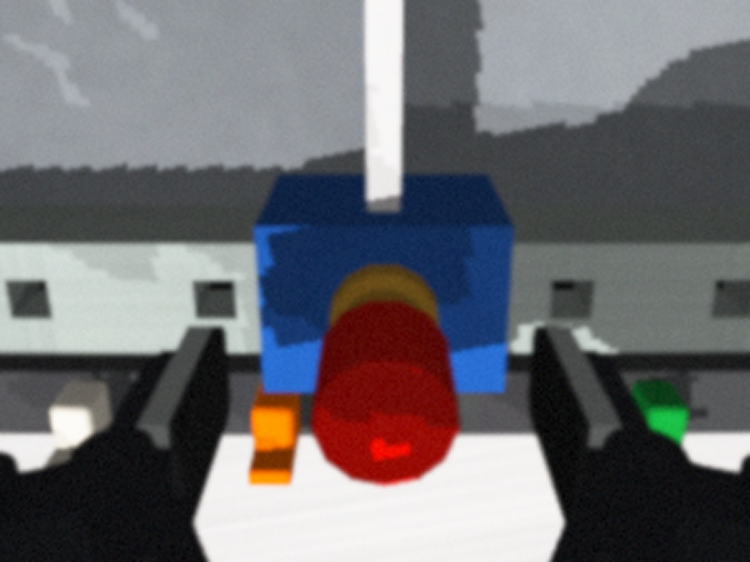

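The knob (386,400 in the crop) sits centred between the fingers, whose inner edges are at about 228 and 532. Next I'll close.

Call:
servo_tool([
  {"xyz": [0.001, 0, 0], "twist": [0, 0, 0], "jaw": 0.45},
  {"xyz": [0.001, 0, 0], "twist": [0, 0, 0], "jaw": 0.35},
  {"xyz": [0.001, 0, 0], "twist": [0, 0, 0], "jaw": 0.2},
  {"xyz": [0.001, 0, 0], "twist": [0, 0, 0], "jaw": 0.2},
  {"xyz": [0.001, 0, 0], "twist": [0, 0, 0], "jaw": 0.2},
  {"xyz": [0.001, 0, 0], "twist": [0, 0, 0], "jaw": 0.2},
], squeeze=45)

```text
clock: 3.52
tcp_pos: [0.6125, -0.0281, 0.0847]
orientation: [0.001, 0.774, 0.633, 0.001]
wrist_force: [-0.4, -0.3, 6.7]
finger_gap: 0.0267
```

Call:
servo_tool([
  {"xyz": [0, 0, -0.002], "twist": [0, 0, 0], "jaw": 0.2},
  {"xyz": [0, 0, -0.004], "twist": [0, 0, 0], "jaw": 0.2},
  {"xyz": [0, 0, -0.006], "twist": [0, 0, 0], "jaw": 0.2},
  {"xyz": [0, 0, -0.008], "twist": [0, 0, 0], "jaw": 0.2},
  {"xyz": [0, 0, -0.01], "twist": [0, 0, 0], "jaw": 0.2},
  {"xyz": [0, 0, -0.012], "twist": [0, 0, 0], "jaw": 0.2},
  {"xyz": [0, 0, -0.013], "twist": [0, 0, 0], "jaw": 0.2},
  {"xyz": [0, 0, -0.013], "twist": [0, 0, 0], "jaw": 0.2},
  {"xyz": [0, 0, -0.013], "twist": [0, 0, 0], "jaw": 0.2},
])

```text
clock: 4.27
tcp_pos: [0.6122, -0.0281, 0.0957]
orientation: [0.0, 0.774, 0.633, 0.0]
wrist_force: [4.8, -0.5, -8.6]
finger_gap: 0.0264
```

Call:
servo_tool([
  {"xyz": [0.002, 0.001, 0], "twist": [0, 0, 0], "jaw": 0.2},
  {"xyz": [0.006, 0.001, 0], "twist": [0, 0, 0], "jaw": 0.2},
  {"xyz": [0.012, 0.001, 0], "twist": [0, 0, 0], "jaw": 0.2},
  {"xyz": [0.018, 0.001, 0], "twist": [0, 0, 0], "jaw": 0.2},
  {"xyz": [0.022, 0.001, 0], "twist": [0, 0, 0], "jaw": 0.2},
  {"xyz": [0.025, 0.001, 0], "twist": [0, 0, 0], "jaw": 0.2},
])

```text
clock: 4.77
tcp_pos: [0.6174, -0.0028, 0.096]
orientation: [-0.0, 0.774, 0.634, -0.0]
wrist_force: [3.7, -2.2, -7.8]
finger_gap: 0.0265
```

```bash
python3 - <<'E'
from h import *
goto([.611+.077*.1994,-.028+.077*.98,.0957],78.5)
c=env.read_camera('wrist'); save(c,'w3.png',(130,130,430,355),2.5)
E
```

```text
t 4.7667 tcp [ 0.6174 -0.0028  0.096 ] F [ 3.7 -2.2 -7.8] gap 0.0265
xyz [ 0.051  -0.0011  0.0003] twist [-0.0006  0.0001  0.0025]
```

View pics/w3.png

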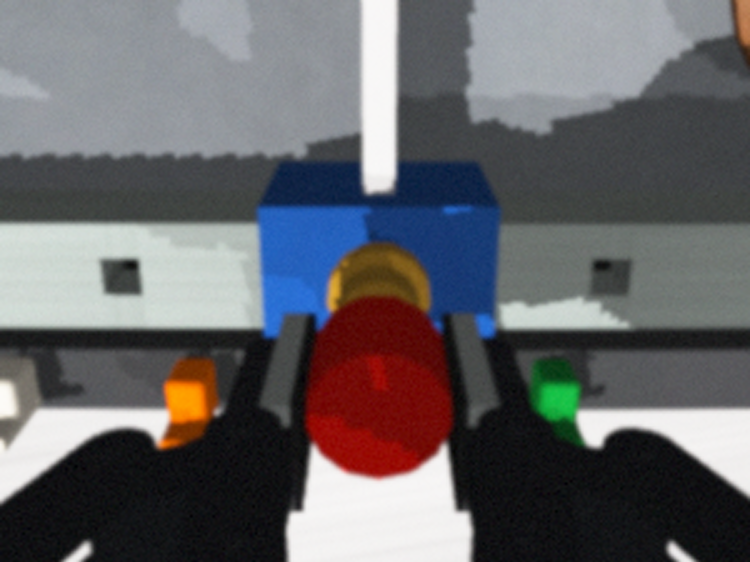

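The stop slid with the knob, and the outer hole is visible at (611,277) in the crop, near the green clip at (555,390). I'll continue to just short of that hole.

Call:
servo_tool([
  {"xyz": [0.003, 0.001, 0], "twist": [0, 0, 0], "jaw": 0.2},
  {"xyz": [0.009, 0.001, 0], "twist": [0, 0, 0], "jaw": 0.2},
  {"xyz": [0.016, 0.001, 0], "twist": [0, 0, 0], "jaw": 0.2},
  {"xyz": [0.024, 0.001, 0], "twist": [0, 0, 0], "jaw": 0.2},
  {"xyz": [0.032, 0.001, 0], "twist": [0, 0, 0], "jaw": 0.2},
  {"xyz": [0.04, 0.001, 0], "twist": [0, 0, 0], "jaw": 0.2},
  {"xyz": [0.046, 0.001, 0], "twist": [0, 0, 0], "jaw": 0.2},
  {"xyz": [0.05, 0.001, 0], "twist": [0, 0, 0], "jaw": 0.2},
  {"xyz": [0.051, 0.001, 0], "twist": [0, 0, 0], "jaw": 0.2},
  {"xyz": [0.051, 0.001, 0], "twist": [0, 0, 0], "jaw": 0.2},
])

```text
clock: 5.65
tcp_pos: [0.6279, 0.0474, 0.0959]
orientation: [-0.001, 0.773, 0.634, -0.0]
wrist_force: [-4.3, 1.8, -7.8]
finger_gap: 0.0266
```

```bash
python3 - <<'E'
from h import *
goto([.6122+.0865*.1994,-.0281+.0865*.98,.0957],78.5)
c=env.read_camera('wrist'); save(c,'w4.png',(130,130,430,355),2.5)
E
```

```text
t 5.65 tcp [0.6279 0.0474 0.0959] F [-4.3  1.8 -7.8] gap 0.0266
xyz [ 0.0094 -0.0003  0.0002] twist [-0.0018 -0.001   0.003 ]
```

View pics/w4.png

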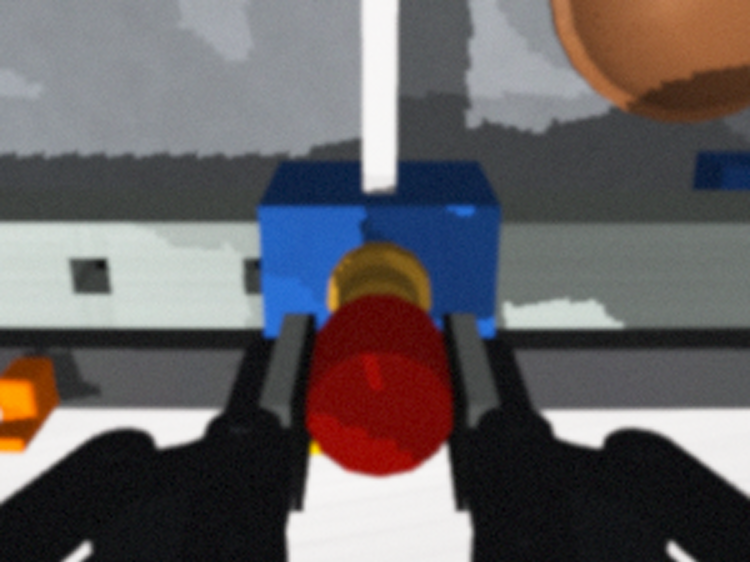

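Call:
servo_tool([
  {"xyz": [0, -0.0005, 0.001], "twist": [0, 0, 0], "jaw": 0.2},
  {"xyz": [0, -0.0005, 0.002], "twist": [0, 0, 0], "jaw": 0.2},
  {"xyz": [0, -0.0005, 0.003], "twist": [0, 0, 0], "jaw": 0.2},
  {"xyz": [0, -0.0005, 0.003], "twist": [0, 0, 0], "jaw": 0.2},
])

```text
clock: 6.03
tcp_pos: [0.6277, 0.0466, 0.0937]
orientation: [-0.0, 0.774, 0.633, 0.0]
wrist_force: [-5.1, 3.0, -5.5]
finger_gap: 0.0264
```

Call:
servo_tool([
  {"xyz": [0, 0, 0.0005], "twist": [0, 0, 0], "jaw": 0.2},
  {"xyz": [0, 0, 0.0005], "twist": [0, 0, 0], "jaw": 0.2},
  {"xyz": [0, 0, 0.0005], "twist": [0, 0, 0], "jaw": 0.2},
])

```text
clock: 6.28
tcp_pos: [0.6278, 0.0466, 0.0937]
orientation: [-0.0, 0.774, 0.633, 0.0]
wrist_force: [-6.2, 2.3, -3.1]
finger_gap: 0.0263
```

Call:
servo_tool([
  {"xyz": [0, 0, 0.0005], "twist": [0, 0, 0], "jaw": 0.2},
  {"xyz": [0, 0, 0.0005], "twist": [0, 0, 0], "jaw": 0.2},
  {"xyz": [0, 0, 0.0005], "twist": [0, 0, 0], "jaw": 0.2},
])

```text
clock: 6.53
tcp_pos: [0.6278, 0.0466, 0.0937]
orientation: [-0.0, 0.774, 0.633, 0.0]
wrist_force: [-7.1, 2.6, -0.9]
finger_gap: 0.0268
```

Call:
servo_tool([
  {"xyz": [0.0005, -0.0005, 0], "twist": [0, 0, 0], "jaw": 0.2},
  {"xyz": [0.001, -0.001, 0], "twist": [0, 0, 0], "jaw": 0.2},
  {"xyz": [0.0015, -0.0015, 0], "twist": [0, 0, 0], "jaw": 0.2},
  {"xyz": [0.002, -0.0015, 0], "twist": [0, 0, 0], "jaw": 0.2},
  {"xyz": [0.0025, -0.0015, 0], "twist": [0, 0, 0], "jaw": 0.2},
  {"xyz": [0.003, -0.0015, 0], "twist": [0, 0, 0], "jaw": 0.2},
  {"xyz": [0.0035, -0.0015, 0], "twist": [0, 0, 0], "jaw": 0.2},
  {"xyz": [0.004, -0.0015, 0], "twist": [0, 0, 0], "jaw": 0.2},
  {"xyz": [0.0045, -0.0015, 0], "twist": [0, 0, 0], "jaw": 0.2},
  {"xyz": [0.005, -0.0015, 0], "twist": [0, 0, 0], "jaw": 0.2},
])

```text
clock: 7.37
tcp_pos: [0.6283, 0.0496, 0.0937]
orientation: [0.002, 0.774, 0.633, -0.0]
wrist_force: [-4.7, -4.2, -1.7]
finger_gap: 0.0272
```

Call:
servo_tool([
  {"xyz": [0.0005, -0.0005, 0], "twist": [0, 0, 0], "jaw": 0.2},
  {"xyz": [0.001, -0.0005, 0], "twist": [0, 0, 0], "jaw": 0.2},
  {"xyz": [0.0015, -0.0005, 0], "twist": [0, 0, 0], "jaw": 0.2},
  {"xyz": [0.002, -0.0005, 0], "twist": [0, 0, 0], "jaw": 0.2},
  {"xyz": [0.0025, -0.0005, 0], "twist": [0, 0, 0], "jaw": 0.2},
  {"xyz": [0.003, -0.0005, 0], "twist": [0, 0, 0], "jaw": 0.2},
  {"xyz": [0.003, -0.0005, 0], "twist": [0, 0, 0], "jaw": 0.2},
])

```text
clock: 7.95
tcp_pos: [0.6289, 0.0529, 0.0936]
orientation: [0.002, 0.774, 0.633, 0.0]
wrist_force: [-2.4, -4.2, -1.3]
finger_gap: 0.0265
```

Call:
servo_tool([
  {"xyz": [0.0005, 0, 0], "twist": [0, 0, 0], "jaw": 0.2},
  {"xyz": [0.001, 0, 0], "twist": [0, 0, 0], "jaw": 0.2},
  {"xyz": [0.0015, 0, 0], "twist": [0, 0, 0], "jaw": 0.2},
  {"xyz": [0.002, 0, 0], "twist": [0, 0, 0], "jaw": 0.2},
  {"xyz": [0.002, 0, 0], "twist": [0, 0, 0], "jaw": 0.2},
])

```text
clock: 8.37
tcp_pos: [0.6294, 0.0555, 0.0932]
orientation: [0.001, 0.774, 0.633, 0.001]
wrist_force: [-1.8, -4.0, -4.8]
finger_gap: 0.027
```

Call:
servo_tool([
  {"xyz": [0.0003, 0, 0], "twist": [0, 0, 0], "jaw": 0.2},
  {"xyz": [0.0006, 0, 0], "twist": [0, 0, 0], "jaw": 0.2},
  {"xyz": [0.001, 0, 0], "twist": [0, 0, 0], "jaw": 0.2},
  {"xyz": [0.001, 0, 0], "twist": [0, 0, 0], "jaw": 0.2},
])

```text
clock: 8.7
tcp_pos: [0.6296, 0.0575, 0.0924]
orientation: [0.001, 0.774, 0.633, 0.001]
wrist_force: [2.5, -3.3, -6.8]
finger_gap: 0.0268
```

Call:
servo_tool([
  {"xyz": [0, 0, 0.001], "twist": [0, 0, 0], "jaw": 0.2},
  {"xyz": [0, 0, 0.002], "twist": [0, 0, 0], "jaw": 0.2},
  {"xyz": [0, 0, 0.002], "twist": [0, 0, 0], "jaw": 0.2},
])

```text
clock: 8.95
tcp_pos: [0.6295, 0.0575, 0.0904]
orientation: [0.001, 0.774, 0.633, 0.001]
wrist_force: [5.0, -1.6, -7.5]
finger_gap: 0.0269
```

Call:
servo_tool([
  {"xyz": [0, 0.0003, 0.001], "twist": [0, 0, 0], "jaw": 0.2},
  {"xyz": [0, 0.0005, 0.002], "twist": [0, 0, 0], "jaw": 0.2},
  {"xyz": [0, 0.0005, 0.003], "twist": [0, 0, 0], "jaw": 0.2},
  {"xyz": [0, 0.0005, 0.004], "twist": [0, 0, 0], "jaw": 0.2},
  {"xyz": [0, 0.0005, 0.005], "twist": [0, 0, 0], "jaw": 0.2},
  {"xyz": [0, 0.0005, 0.005], "twist": [0, 0, 0], "jaw": 0.2},
])

```text
clock: 9.45
tcp_pos: [0.6296, 0.0575, 0.0855]
orientation: [0.0, 0.774, 0.633, 0.001]
wrist_force: [4.7, -1.1, -6.1]
finger_gap: 0.0269
```

Call:
servo_tool([
  {"xyz": [0, 0, 0.0005], "twist": [0, 0, 0], "jaw": 0.2},
  {"xyz": [0, 0, 0.001], "twist": [0, 0, 0], "jaw": 0.2},
  {"xyz": [0, 0, 0.0015], "twist": [0, 0, 0], "jaw": 0.2},
  {"xyz": [0, 0, 0.0015], "twist": [0, 0, 0], "jaw": 0.2},
])

```text
clock: 9.78
tcp_pos: [0.6296, 0.0575, 0.0848]
orientation: [0.001, 0.774, 0.634, 0.001]
wrist_force: [3.6, 0.0, -0.8]
finger_gap: 0.026
```

Call:
servo_tool([
  {"xyz": [0, 0, 0], "twist": [0, 0, 0], "jaw": 0.4},
  {"xyz": [0, 0, 0], "twist": [0, 0, 0], "jaw": 0.6},
  {"xyz": [0, 0, 0], "twist": [0, 0, 0], "jaw": 0.75},
  {"xyz": [0, 0, 0], "twist": [0, 0, 0], "jaw": 0.75},
  {"xyz": [0, 0, 0], "twist": [0, 0, 0], "jaw": 0.75},
  {"xyz": [0, 0, -0.01], "twist": [0, 0, 0], "jaw": 0.75},
  {"xyz": [0, 0, -0.03], "twist": [0, 0, 0], "jaw": 0.75},
  {"xyz": [0, 0, -0.055], "twist": [0, 0, 0], "jaw": 0.75},
  {"xyz": [0, 0, -0.085], "twist": [0, 0, 0], "jaw": 0.75},
  {"xyz": [0, 0, -0.11], "twist": [0, 0, 0], "jaw": 0.75},
  {"xyz": [0, 0, -0.12], "twist": [0, 0, 0], "jaw": 0.75},
  {"xyz": [0, 0, -0.12], "twist": [0, 0, 0], "jaw": 0.75},
])

```text
clock: 10.78
tcp_pos: [0.6306, 0.0573, 0.2076]
orientation: [0.002, 0.774, 0.633, 0.002]
wrist_force: [1.1, -0.5, -0.4]
finger_gap: 0.0638
```

```bash
python3 - <<'E'
from h import *
goto([.6,0,.2],78.5)
c=env.read_camera('wrist'); save(c,'w5.png')
h=cv2.cvtColor(c['color'],cv2.COLOR_RGB2HSV)
m=cv2.inRange(h,(0,150,60),(6,255,255))|cv2.inRange(h,(174,150,60),(179,255,255))
v,u=np.nonzero(m); z=c['depth'][v,u]; P=np.array(c['eye'])+ray(c,np.stack([u,v],1))*z[:,None]
P=P[(z>0)]; P=P[P[:,2]>.07]; print('knob top z',np.percentile(P[:,2],[50,75,90,97]),'y ctr',(P[:,1].min()+P[:,1].max())/2)
E
```

```text
t 10.7833 tcp [0.6306 0.0573 0.2076] F [ 1.1 -0.5 -0.4] gap 0.0638
xyz [-0.0623 -0.0187  0.0075] twist [ 0.0063 -0.001   0.002 ]
knob top z [0.11315    0.11362228 0.11404712 0.11441222] y ctr 0.05779967409782349
```

View pics/w5.png

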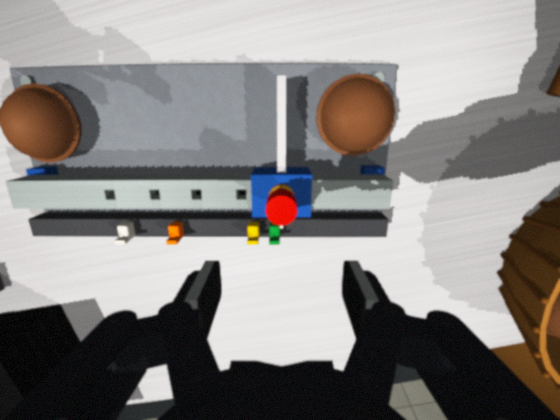

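The four other holes are visible at x = 110, 155, 197 and 242. The stop sits on the outermost one, by the green clip at (274,235), and the knob top is at its home height of 113 mm.

```bash
python3 -c "
from h import *
print(env.hand_in())"
```

```text
the job is handed in; nothing more can be done
None
```

The blue stop is now locked at the hole by the green clip, and I've handed the job in at about 10.8 s on the robot's clock. I pulled the plunger up about 12 mm and slid the stop about 77 mm. I then lowered the pin lightly onto the tube (about 6 N) and felt along until it dropped in, about 87 mm from the middle hole.

**Last checks**
- **Pin home:** before I let go, the gripper bottomed at 84.8 mm, against 84.7 mm when the pin was home at the start. After release the knob's top measured 113 mm, which is its home height.
- **Right hole:** the last picture shows the other four holes uncovered, with the stop on the outermost one by the green clip. The green clip reads about 7.5 mm from the hole along the tube, within the 14 mm allowed.
- **Forces:** the wrist readings I saw stayed under 10 N. They are taken only at the end of each move.
- **Bystanders:** the two shells on the bed looked undisturbed in the last picture. I didn't look again at the other things on the table, but the gripper touched nothing apart from the knob as far as I could tell.

No check failed. I didn't tug on the stop to test the lock, so that rests on the pin depth alone.

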